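Index the coupon table, cock the spring striker and fire it

ROBOT

A 6-joint arm with a two-finger parallel gripper is mounted at the origin on the work surface. World frame = base frame: x ahead of the robot, y to its left, z up, the work surface at z = 0. Lengths are in m, angles in rad, forces in N, time in s.
With the tool pointing down it reaches from about 0.35 to 0.775 m from the base axis. Payload 5.5 kg.
Tool frame: the origin (TCP) lies at the very end of the fingers, on their centre line; the grasp point (between the pads) lies 19 mm behind it (grip_point_offset is the distance from the TCP to the grasp point, in m); z points along the fingers, y is the direction in which the jaws open and shut (so a half turn about z gives the same grasp; the last joint's range is limited). The gripper opens to 85 mm and grips with 20 to 120 N. Pads are 22 mm wide; open, the fingers measure 114 mm over their backs; the gripper's body (76 mm by 85 mm) begins 54 mm behind the grasp point. The pads swing forward as they close: fully open they stand 13 mm farther back than shut.
Start: joints at [-1.474, 0.313, 0.046, 1.304, 0, 1.431], TCP at [0.135, -0.559, 0.231] pointing down, gripper open.
Joint ranges: [-2.76, 2.76], [-0.86, 1.69], [-1.03, 1.26], [-2.2, 2.34], [-1.47, 1.5], [-3.14, 3.14]. Speed limits (rad/s): [2.57, 2.57, 3.14, 3.14, 3.14, 3.14].

INTERFACE

Orientations are given as a unit quaternion [w, x, y, z].
In Python, from workcell import * gives the robot as it stands.
- The arm moves only by the shell command python3 -m crank 'ROWS' [OPENING] [FORCE]. ROWS is a JSON object of lists of equal length, an entry for each row: "travel": the shift along the tool's x, y, z in units of 40 mm (1.0 is 40 mm), a list of three; "turn": the turn about the tool's z in rad. In form: {"travel": [[x, y, z], ...], "turn": [turn, ...]}. A call has 1 to 5 rows; each row is the pose to reach, as a shift and turn from the pose commanded when the call began, along the tool's axes at that moment; what a row does not reach only later rows make up. A row lasts 1/12 s, in which the tool goes at most 41.7 mm and 7.16 degrees, less where a joint would pass 70% of its speed; a pose out of reach is approached as far as the arm can. A call with a gripper value outside its range is refused whole. OPENING is the finger opening in mm, from 0 to 85.4, set as the call begins (- or left out, the last holds). The fingers move at their own pace and stop on an object; FORCE is the grip in N (left out, the last holds). Time passes only in rows, so rows that repeat a pose let the fingers close. It gives the time, the measured TCP pose, the force and the opening at its end, in the units of the state.
- get_state(): the state, without advancing time (a new reading comes with each control period).
- read_camera(name): name is "side" or "top"; returns a dict with "image" (480x640x3 uint8, red, green, blue), "K" (3x3 intrinsics, pixels), "k1" (the pictures are not rectified: a ray, as slopes to the right and down, at radius r is drawn at 1 + k1 r^2 times it, then the intrinsics apply), "R" (3x3) and "t" (3): a world point X has camera coordinates R X + t. Camera axes: x right, y down, z forward; pixel columns grow to the right and rows downward; lengths in m; the calibration is good to about 2 mm. A picture is of the moment at which its call begins. There is no depth.
- hand_in(): hands the job in, once; it reports no verdict.
The state is a dict: "clock": time; "joint_pos": joint angles; "qvel": joint speeds; "tau": joint torques, N m; "tcp_pos": TCP position; "orientation": TCP orientation; "wrist_force": force on the tool from outside, world axes, zero at the start; "ft_torque": the same for the moment, N m; "finger_gap": finger opening in m.
Only numpy, scipy, OpenCV 4.12 (cv2) and the standard library are available. Lean on these libraries where they do the work, as an engineer would, in place of code of your own. Each camera call takes 0.05 s, during which the arm holds its last target. There are 200 camera calls.

TASK

Turn the impact tester's index table by its bar knob until the yellow coupon stands in front of the striker with the detent fully home, and let go. Then draw the orange striker handle straight back until the sear catches and keeps it cocked with your hand off, without pulling so hard that the blue sear box is dragged along its rail, and press the red trip plate so that the striker knocks the yellow coupon over. Never touch the yellow coupon yourself, leave the other four coupons standing and the rest of the bench undisturbed.

Things in the scene. Friction and masses are not known exactly. Their poses are not given: they have to be found in the camera images.
- tester: Coupon impact tester, fixed to the bench: grey base about 540 mm long, at its +y end a round index table, along its -y part a spring striker on a rail. Origin on the bench under the striker's line; +y is the firing direction, z up. The index table's axis is at y = +150 mm; the striker rod lies at x = 0, 100 mm above the bench.
- index_table: Aluminium turntable 196 mm across, top 46 mm above the bench; turns either way without end about z (origin on the axis). Five coupons 72 degrees apart: yellow, white, blue, green, red counter-clockwise from above. Five sprung detents, each with one coupon in front of the striker, are felt 10 degrees either side (it snaps home from there, 0.2 N m to pass in or out); between them it turns freely and stays put, and may start there.
- knob (a point): Centre of the black bar knob on the index table's axis, 152 mm above the bench. The bar is 90 mm long (along this point's x), 16 mm thick (its y), 36 mm tall, its top 170 mm above the bench; it turns with the table. The coupons' tops are at 124 mm.
- strike_point (a point): Fixed point of the tester on the line of fire, 52 mm above the bench, where the foot of the coupon in front of the striker stands when its detent is fully home.
- coupon_yellow: Hinged coupon: yellow plastic plate 36 x 6 x 70 mm (tall) on the index table's rim. Origin on the hinge at its foot, 85 mm from the table's axis, 54 mm above the bench; its z points up the plate, its x to the table's axis. A light friction hinge (0.003 N m) keeps it upright; a hit from outside tips it inwards, up to 1.1 rad, where it stays. This is the one to test.
- coupon_white: Hinged coupon: white plastic plate 36 x 6 x 70 mm (tall) on the index table's rim. Origin on the hinge at its foot, 85 mm from the table's axis, 54 mm above the bench; its z points up the plate, its x to the table's axis. A light friction hinge (0.003 N m) keeps it upright; a hit from outside tips it inwards, up to 1.1 rad, where it stays.
- coupon_blue: Hinged coupon: blue plastic plate 36 x 6 x 70 mm (tall) on the index table's rim. Origin on the hinge at its foot, 85 mm from the table's axis, 54 mm above the bench; its z points up the plate, its x to the table's axis. A light friction hinge (0.003 N m) keeps it upright; a hit from outside tips it inwards, up to 1.1 rad, where it stays.
- coupon_green: Hinged coupon: green plastic plate 36 x 6 x 70 mm (tall) on the index table's rim. Origin on the hinge at its foot, 85 mm from the table's axis, 54 mm above the bench; its z points up the plate, its x to the table's axis. A light friction hinge (0.003 N m) keeps it upright; a hit from outside tips it inwards, up to 1.1 rad, where it stays.
- coupon_red: Hinged coupon: red plastic plate 36 x 6 x 70 mm (tall) on the index table's rim. Origin on the hinge at its foot, 85 mm from the table's axis, 54 mm above the bench; its z points up the plate, its x to the table's axis. A light friction hinge (0.003 N m) keeps it upright; a hit from outside tips it inwards, up to 1.1 rad, where it stays.
- striker: Sprung striker: steel rod along tester y, black rubber nose, orange handle. Origin on the rod; y in the tester's frame is 0 at rest, negative as drawn back (-30 mm: drawn 30 mm). Spring 0.12 N/mm, none at rest. Nose 12 mm clear of the coupons at rest. Drawn past a hidden sear tooth, it is held when eased forward; released short of that it springs forward. Travel 90 mm.
- handle (a point): Grip point of the striker's orange handle: upright plate 50 mm wide (tester x), 16 mm thick (tester y, the draw direction), 80 mm tall, top 167 mm above the bench; the point is on its centre plane 17 mm under the top. At rest it is at y = -145 mm of the tester, a clear 42 mm behind the sear box.
- sear_box: Blue box the rod runs through, 76 mm wide, 115 mm long (tester y), top 130 mm above the bench; origin centre of its underside. Inside, set anew each time and unseen, the sear catches at 35 to 65 mm of draw (up to 6 N extra just before); 3 mm past the catch a buffer begins, 3 N more per mm. Held on its rail by friction: over 30 N total pull on the striker drags it back.
- trip (a point): Centre of the top of the red trip plate, 56 x 66 x 10 mm, on the sear box, 152 mm above the bench. Pressed straight down it lowers the sear and frees a cocked striker after 4 to 8 mm (3 to 6 N); travel 12 mm to a hard stop, springs back. It dips 8 mm and pops up again as the striker is drawn over the sear and caught.
- cutter: Bystander: yellow safety cutter, closed, 170 mm long, lying flat; origin under its middle.
- flask: Bystander: black drinking flask, 72 mm across, 225 mm tall; origin under its middle.
- can: Bystander: red drink can, 66 mm across, 115 mm tall; origin under its middle.
- sensor_board: Bystander: blue circuit board on a clear plate, 130 by 90 by 24 mm; origin under its middle.
- breadboard: Bystander: white breadboard, 85 by 55 by 10 mm; origin under its middle.
- spare_bin: Bystander: grey open bin, 150 by 100 by 50 mm; origin under its middle.

How it is judged:
By the outcome, as a careful person would: the job done as asked, in the order asked, and still so for the second after the job is handed in, with the robot touching nothing.
It also fails if it takes over 72 s, if anything falls off the work surface, if the arm or the gripper's body presses on something with over 40 N, if the wrist force passes 120 N, or if a joint passes its speed limit or range.

## Working session

There is one attempt and no reset: what is moved stays moved. The work goes in short steps, Python scripts to look and compute and a shell command to move; the robot and the scene stay as the last step left them, time stands still between calls to the robot, and variables do not carry over. Pictures are saved under pics/ and viewed, about 8 in all and at most 12, crops included, and the job is handed in when it is done.

```bash
mkdir -p pics; python3 - <<'E'
from workcell import *
import cv2
for n in("top","side"):
    c=read_camera(n); cv2.imwrite(f"pics/{n}0.png",c["image"][...,::-1]); print(n,c["K"].tolist(),c["k1"],c["R"].tolist(),c["t"].tolist())
s=get_state();print(s)
E
```

```text
top [[595.558311175762, 0.0, 328.50000536848205], [0.0, 595.558311175762, 232.8049097351968], [0.0, 0.0, 1.0]] -0.1920280415267274 [[-0.014850015628854229, -0.9997979756809925, 0.013545658345461396], [-0.9960901783833944, 0.01361234173292403, -0.08728723091428592], [0.08708520864050655, -0.014788913980927717, -0.9960910874309155]] [0.00496903481915785, 0.4752203275884807, 1.6113175009838439]
side [[596.2868260523486, 0.0, 320.0757662191304], [0.0, 596.2868260523486, 228.36683452729588], [0.0, 0.0, 1.0]] -0.07021998718480567 [[-0.9436788900376968, -0.3301571384335363, 0.02159667656376284], [-0.20024709751148842, 0.5179606070505893, -0.8316356831461776], [0.2633842296635192, -0.7891217101849144, -0.5549014994387659]] [0.4216322794712286, 0.1894371722373918, 1.5786449088080403]
{'clock': 0.1, 'joint_pos': array([-1.47361726e+00,  3.13912707e-01,  4.50663452e-02,  1.30357775e+00,
        3.38599487e-05,  1.43120344e+00]), 'qvel': array([ 0.00123367, -0.00052389,  0.00379932,  0.0008425 , -0.00062104,
        0.00055039]), 'tau': array([ 1.54745245e-03, -4.81726348e+01,  2.99244529e+01,  1.27762451e-02,
       -2.45660649e-04, -1.04768128e-05]), 'tcp_pos': array([ 0.13483521, -0.55849743,  0.23049446]), 'orientation': array([-8.13352811e-04,  9.93000234e-01,  1.18109579e-01,  3.41850620e-05]), 'wrist_force': array([ 0.33782213, -1.15684347,  0.66242781]), 'ft_torque': array([ 0.00831309,  0.0182406 , -0.05081793]), 'finger_gap': 0.08572846042491379}
```

View pics/top0.png

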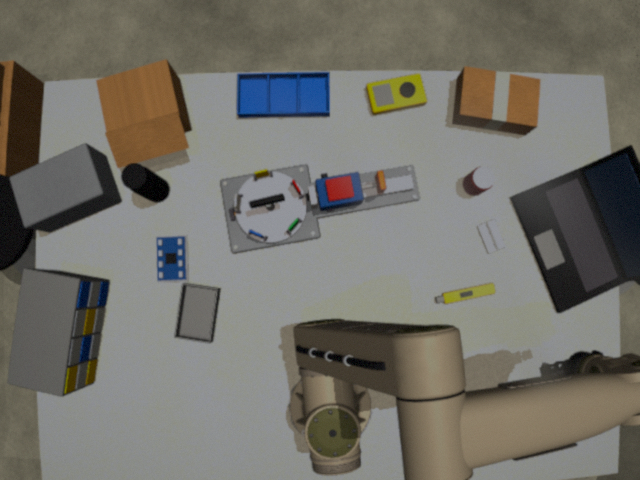

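View pics/side0.png

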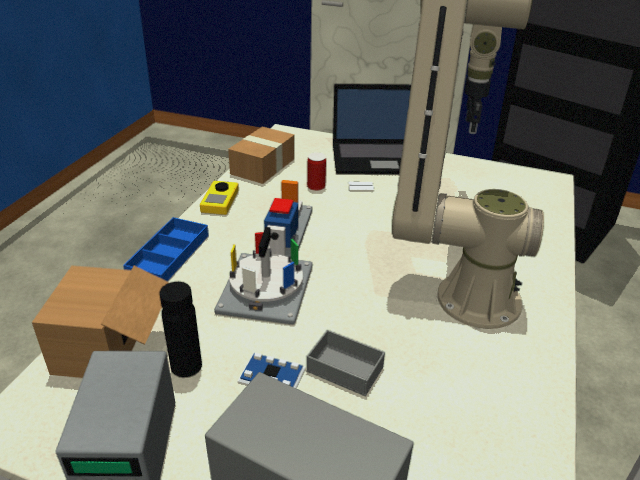

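The top view shows the tester with its table near (268,207), trip plate at (341,188), handle at (381,181) and yellow coupon at (262,174). The firing direction is to image left, roughly world +y. I'll zoom in for the measurements.

```bash
cat > h.py <<'E'
from workcell import *
import numpy as np, cv2
from scipy.spatial.transform import Rotation as Ro
def dist(c): return np.array([c["k1"],0,0,0.])
def ray(c,u,z):
    p=cv2.undistortPoints(np.array([[u]],float),c["K"],dist(c))[0,0]
    d=c["R"].T@np.array([p[0],p[1],1]); o=-c["R"].T@c["t"]
    return o+d*(z-o[2])/d[2]
def proj(c,X):
    return cv2.projectPoints(np.array(X,float).reshape(-1,3),cv2.Rodrigues(np.array(c["R"]))[0],np.array(c["t"],float),c["K"],dist(c))[0][:,0]
def blob(c,lo,hi,box,smin=120,vmin=60):
    x0,y0,x1,y1=box
    h=cv2.cvtColor(c["image"],cv2.COLOR_RGB2HSV)[y0:y1,x0:x1]
    m=cv2.inRange(h,(lo,smin,vmin),(hi,255,255))
    n,l,s,ce=cv2.connectedComponentsWithStats(m)
    return [(int(s[i,4]),(ce[i]+[x0,y0]).round(1).tolist()) for i in np.argsort(-s[1:,4])[:3]+1]
E
python3 - <<'E'
from h import *
c=read_camera("top");c={k:(np.array(v) if k!="k1" else v) for k,v in c.items()}
box=(215,155,425,260)
for n,lo,hi in(("orange",8,17),("red",0,4),("yellow",22,35),("green",50,80),("blue",100,125)): print(n,blob(c,lo,hi,box))
im=c["image"][155:260,215:425][...,::-1]
cv2.imwrite("pics/crop.png",cv2.resize(im,(798,399),interpolation=cv2.INTER_CUBIC))
E
```

```text
orange [(103, [380.8, 179.8]), (2, [234.0, 212.5])]
red [(462, [339.3, 188.1]), (31, [295.5, 186.1])]
yellow [(71, [261.2, 172.8])]
green [(33, [293.0, 224.0])]
blue [(502, [335.7, 193.2]), (30, [255.3, 233.2])]
```

View pics/crop.png

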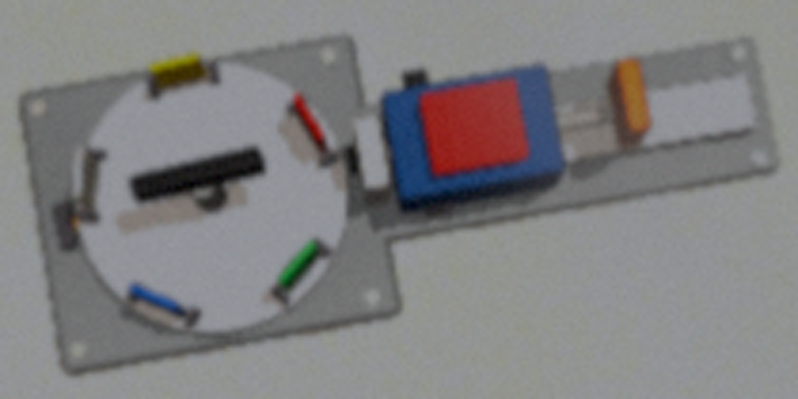

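```bash
cat > fit.py <<'E'
from h import *
from scipy.optimize import least_squares
c=read_camera("top")
P=lambda a:np.array([a[0]/3.8+215-.37,a[1]/3.8+155-.37])
f=lambda a,z:ray(c,P(a),z)
k=np.mean([f((133,187),.170),f((262,161),.170)],0); kd=f((262,161),.170)-f((133,187),.170)
tr=[f(a,.152) for a in((420,93),(517,80),(529,158),(433,175))]; t=np.mean(tr,0)
print("knob",k,"len",np.linalg.norm(kd),"trip",t, "sides",[np.linalg.norm(tr[i]-tr[i-1]).round(4) for i in range(4)])
ed=(tr[0]-tr[1])+(tr[3]-tr[2]); d=k-t
print("dir edge",np.degrees(np.arctan2(ed[1],ed[0])),"dir knob-trip",np.degrees(np.arctan2(d[1],d[0])),"dist",np.hypot(*d[:2]))
for nm,a in(("top",(626,62)),("top2",(640,135))): print("handle",nm,f(a,.167))
F=d[:2]/np.hypot(*d[:2]); X=np.array([F[1],-F[0]])
O=k[:2]-.150*F
T=lambda x,y,z:np.r_[O+x*X+y*F,z]
print("origin",O,"yaw of fire",np.degrees(np.arctan2(F[1],F[0])))
print("knob bar angle",np.degrees(np.arctan2(kd[1],kd[0])))
for n,a in(("yellow",(177,70)),("green",(300,262)),("red",(310,120)),("blue",(162,300))):
    p=f(a,.110)-k; print(n,np.degrees(np.arctan2(p[1],p[0])),np.hypot(p[0],p[1]))
h=T(0,-.145,.15);print("handle",h,"pred px crop top centre",(proj(c,T(0,-.145,.167))[0]-[215,155])*3.8)
print("striker side angle",np.degrees(np.arctan2(-F[1],-F[0])))
q=get_state();print(q["tcp_pos"],Ro.from_quat(np.roll(q["orientation"],-1)).as_matrix().round(3).tolist())
E
python3 fit.py
```

```text
knob [0.54571476 0.15420966 0.17      ] len 0.08680115630036438 trip [ 0.57787101 -0.02967985  0.152     ] sides [np.float64(0.0561), np.float64(0.0656), np.float64(0.0534), np.float64(0.0651)]
dir edge 98.23746807483036 dir knob-trip 99.9188661732991 dist 0.18667987462863508
handle top [ 0.61770106 -0.13059269  0.167     ]
handle top2 [ 0.56842617 -0.13867283  0.167     ]
origin [0.57155278 0.00645176] yaw of fire 99.9188661732991
knob bar angle -79.36911122608979
yellow 13.361969380571317 0.08356764687229748
green -129.42615353850113 0.0834838647808675
red -58.08860355164147 0.08506723022728056
blue 158.88442098974258 0.08335818575479305
handle [ 0.59652953 -0.13638087  0.15      ] pred px crop top centre [634.07752411  91.85120661]
striker side angle -80.08113382670092
[ 0.13487657 -0.5586716   0.23073888] [[0.972, 0.235, -0.0], [0.235, -0.972, 0.001], [0.0, -0.001, -1.0]]
```

```bash
cat > go.py <<'E'
import sys
from h import *
s=get_state(); R=Ro.from_quat(np.roll(s["orientation"],-1)).as_matrix()
x,y,z,hd=map(float,sys.argv[1:5])
d=R.T@(np.array([x,y,z])-s["tcp_pos"])/.04
h=np.degrees(np.arctan2(R[1,0],R[0,0]))
print("t",round(s["clock"],2),"tcp",s["tcp_pos"].round(4),"head",h.round(2),"j",s["joint_pos"].round(2),"F",s["wrist_force"].round(1),"M",s["ft_torque"].round(2),"gap",round(s["finger_gap"],4),"z",R[:,2].round(3))
print("travel",d.round(3),"rows>=",np.linalg.norm(d)/1.04,"turn (ccw neg)",np.radians((h-hd+180)%360-180).round(3))
E
for i in 1 2 3; do python3 -m crank '{"travel":[[0,0,0],[0,0,0],[0,0,0],[0,0,0],[0,0,0]],"turn":[-0.12,-0.24,-0.36,-0.48,-0.6]}' 50; done; python3 go.py 0.5457 0.1542 0.231 -79.4
```

```text
clock: 0.62
tcp_pos: [0.1349, -0.5588, 0.231]
orientation: [-0.0, 0.913, 0.409, 0.0]
wrist_force: [0.2, -0.3, -1.1]
finger_gap: 0.0504
clock: 1.03
tcp_pos: [0.1349, -0.5588, 0.231]
orientation: [-0.0, 0.751, 0.66, 0.0]
wrist_force: [0.7, 0.4, -0.4]
finger_gap: 0.0499
clock: 1.45
tcp_pos: [0.1349, -0.5588, 0.2311]
orientation: [-0.0, 0.522, 0.853, 0.0]
wrist_force: [-0.2, -1.0, -0.5]
finger_gap: 0.0499
t 1.45 tcp [ 0.1349 -0.5588  0.2311] head 117.04 j [-1.47  0.31  0.05  1.3   0.   -0.37] F [-0.2 -1.  -0.5] M [-0.02 -0.02 -0.02] gap 0.0499 z [-0.  0. -1.]
travel [1.1208e+01 1.7252e+01 1.0000e-02] rows>= 19.78168713270614 turn (ccw neg) -2.855
```

```bash
for i in 1 2 3 4; do python3 -m crank '{"travel":[[0.56,0.86,0],[1.12,1.72,0],[1.68,2.59,0],[2.24,3.45,0],[2.8,4.31,0]],"turn":[0,0,0,0,0]}' >/dev/null; done
for i in 1 2 3 4; do python3 -m crank '{"travel":[[0,0,0],[0,0,0],[0,0,0],[0,0,0],[0,0,0]],"turn":[-0.12,-0.24,-0.36,-0.48,-0.6]}' |tail -1; done; python3 go.py 0.5457 0.1542 0.15 -79.4
```

```text
finger_gap: 0.0501
finger_gap: 0.0501
finger_gap: 0.0502
finger_gap: 0.0502
t 4.78 tcp [0.5495 0.1511 0.231 ] head -105.45 j [ 0.13  0.3   0.03  1.3  -0.   -1.17] F [-0.1 -0.  -0.1] M [-0.    0.06  0.04] gap 0.0502 z [-0.001 -0.    -1.   ]
travel [-0.051  0.111  2.025] rows>= 1.9506116521391796 turn (ccw neg) -0.455
```

```bash
python3 -m crank '{"travel":[[-0.05,0.11,0],[-0.05,0.11,0],[-0.05,0.11,0],[-0.05,0.11,0],[-0.05,0.11,0]],"turn":[-0.12,-0.24,-0.36,-0.455,-0.455]}' >/dev/null
python3 -m crank '{"travel":[[0,0,0.8],[0,0,1.6],[0,0,2.1],[0,0,2.28],[0,0,2.28]],"turn":[0,0,0,0,0]}' |tail -2
python3 go.py 0.5457 0.1542 0.14 -79.4
python3 - <<'E'
from h import *
c=read_camera("side"); cv2.imwrite("pics/s1.png",cv2.resize(c["image"][180:340,180:380][...,::-1],(750,600),interpolation=cv2.INTER_CUBIC))
E
```

```text
wrist_force: [0.1, -0.3, 1.0]
finger_gap: 0.0503
t 5.62 tcp [0.5443 0.1539 0.1379] head -79.83 j [ 0.13  0.34 -0.15  1.09 -0.   -1.61] F [ 0.1 -0.3  1. ] M [-0.04 -0.02  0.01] gap 0.0503 z [-0.004 -0.001 -1.   ]
travel [-0.    -0.035 -0.052] rows>= 0.059985661652689794 turn (ccw neg) -0.008
```

View pics/s1.png

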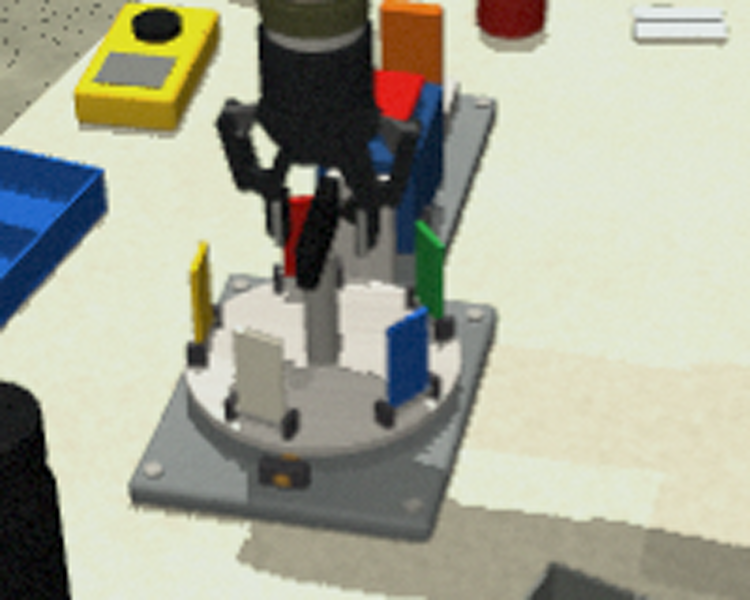

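The fingers straddle the bar knob, around (320,230) in the crop, and sit clear of all the coupons. I'll close on it.

```bash
python3 -m crank '{"travel":[[0,0,0],[0,0,0],[0,0,0],[0,0,0],[0,0,0]],"turn":[0,0,0,0,0]}' 0 40|tail -2
python3 -m crank '{"travel":[[0,0,0],[0,0,0],[0,0,0],[0,0,0],[0,0,0]],"turn":[0,0,0,0,0]}' |tail -2;python3 go.py 0.5457 0.1542 0.14 -172.9
```

```text
wrist_force: [1.3, -0.6, 6.9]
finger_gap: 0.0151
wrist_force: [2.0, 0.6, 6.7]
finger_gap: 0.0157
t 6.5 tcp [0.5477 0.1545 0.1419] head -79.73 j [ 0.13  0.34 -0.14  1.09  0.   -1.62] F [2.  0.6 6.7] M [ 0.13 -0.2  -0.  ] gap 0.0157 z [ 0.004  0.001 -1.   ]
travel [-0.002  0.051  0.048] rows>= 0.067694771674237 turn (ccw neg) 1.626
```

```bash
for i in 1 2; do python3 -m crank '{"travel":[[0,0,0],[0,0,0],[0,0,0],[0,0,0],[0,0,0]],"turn":[0.11,0.22,0.33,0.44,0.55]}' |tail -2; done;python3 go.py 0.5457 0.1542 0.14 -172.9
python3 -m crank '{"travel":[[0,0,0],[0,0,0],[0,0,0],[0,0,0],[0,0,0]],"turn":[0.11,0.22,0.33,0.40,0.45]}' |tail -2;python3 go.py 0.5457 0.1542 0.14 -172.9
```

```text
wrist_force: [0.6, 0.4, 7.0]
finger_gap: 0.015
wrist_force: [0.1, 1.8, 7.2]
finger_gap: 0.0152
t 7.33 tcp [0.5471 0.1547 0.142 ] head -143.04 j [ 0.13  0.34 -0.14  1.09  0.   -0.51] F [0.1 1.8 7.2] M [0.15 0.11 0.1 ] gap 0.0152 z [ 0.003  0.001 -1.   ]
travel [0.035 0.01  0.049] rows>= 0.05860444696090547 turn (ccw neg) 0.521
wrist_force: [0.1, 3.1, 7.5]
finger_gap: 0.0153
t 7.75 tcp [0.5469 0.155  0.1419] head -168.71 j [ 0.13  0.34 -0.14  1.09  0.   -0.06] F [0.1 3.1 7.5] M [ 0.18  0.24 -0.04] gap 0.0153 z [ 0.003  0.001 -1.   ]
travel [ 0.033 -0.013  0.048] rows>= 0.05797187939378814 turn (ccw neg) 0.073
```

```bash
python3 -m crank '{"travel":[[0,0,0],[0,0,0],[0,0,0]],"turn":[0.04,0.07,0.07]}' |tail -2;python3 go.py 0.5457 0.1542 0.14 -172.9
python3 -m crank '{"travel":[[0,0,0],[0,0,0],[0,0,0],[0,0,0],[0,0,0]],"turn":[0,0,0,0,0]}' 50 |tail -2
python3 -m crank '{"travel":[[0,0,-0.8],[0,0,-1.6],[0,0,-2.4],[0,0,-2.4]],"turn":[0,0,0,0]}' |tail -2; python3 go.py 0.5945 -0.1355 0.231 9.5
```

```text
wrist_force: [0.4, 3.3, 8.0]
finger_gap: 0.0151
t 8.0 tcp [0.5469 0.155  0.1419] head -172.57 j [ 0.13  0.34 -0.14  1.09  0.    0.  ] F [0.4 3.3 8. ] M [0.22 0.21 0.17] gap 0.0151 z [ 0.003  0.001 -1.   ]
travel [ 0.032 -0.016  0.048] rows>= 0.0581619660994445 turn (ccw neg) 0.006
wrist_force: [0.5, -0.8, -0.3]
finger_gap: 0.0497
wrist_force: [1.0, 0.5, 0.7]
finger_gap: 0.0502
t 8.75 tcp [0.5488 0.1545 0.2426] head -172.54 j [ 0.13  0.29  0.05  1.31 -0.    0.  ] F [1.  0.5 0.7] M [ 0.   -0.08  0.02] gap 0.0502 z [ 0.01   0.001 -1.   ]
travel [-0.188 -7.338  0.294] rows>= 7.063376900688136 turn (ccw neg) 3.106
```

```bash
python3 -m crank '{"travel":[[0,-1,0],[0,-2,0],[-0.05,-3,0],[-0.1,-4,0],[-0.1,-5,0]],"turn":[0,-0.04,-0.04,-0.04,-0.04]}' 50 >/dev/null
python3 -m crank '{"travel":[[0,-1,0],[0,-2,0],[0,-2.33,0],[0,-2.33,0]],"turn":[0,0,0,0]}' |tail -2; python3 go.py 0.5945 -0.1355 0.131 -170.1
python3 - <<'E'
from h import *
c=read_camera("top"); cv2.imwrite("pics/t2.png",cv2.resize(c["image"][155:260,215:425][...,::-1],(798,399),interpolation=cv2.INTER_CUBIC))
c=read_camera("side"); cv2.imwrite("pics/s2.png",cv2.resize(c["image"][150:340,180:380][...,::-1],(632,600),interpolation=cv2.INTER_CUBIC))
E
```

```text
wrist_force: [-0.1, 0.5, 0.2]
finger_gap: 0.0501
t 9.5 tcp [ 0.5919 -0.1393  0.2351] head -170.54 j [-0.36  0.38  0.15  1.34 -0.   -0.53] F [-0.1  0.5  0.2] M [ 0.07 -0.02  0.01] gap 0.0501 z [-0.001 -0.001 -1.   ]
travel [-0.082  0.085  2.602] rows>= 2.504140897716123 turn (ccw neg) -0.008
```

View pics/t2.png

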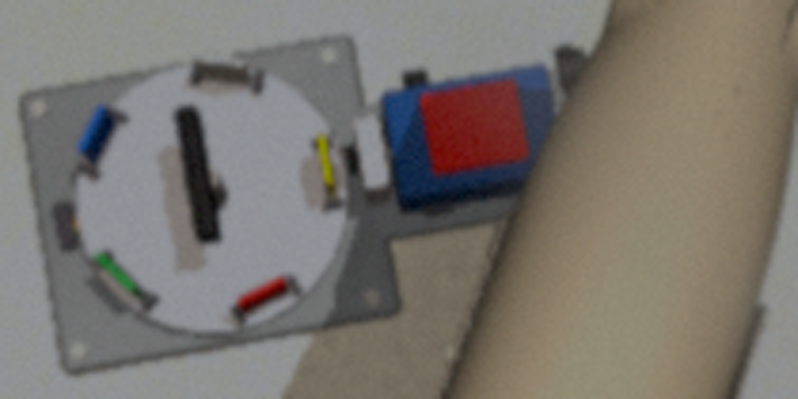

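View pics/s2.png

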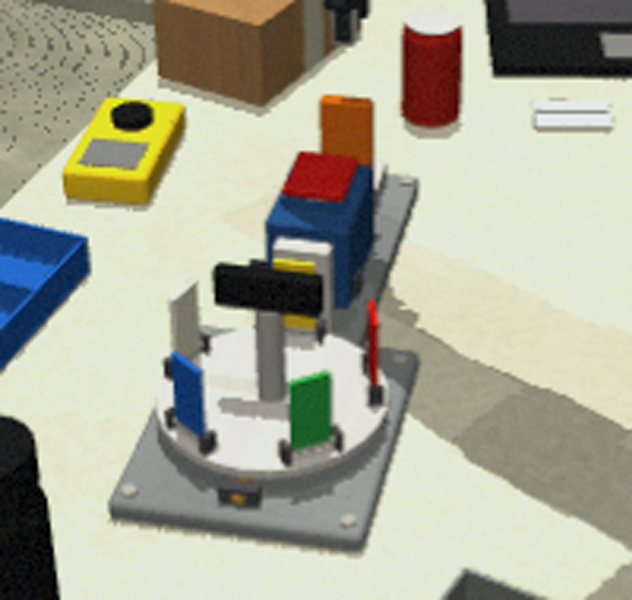

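The yellow coupon is in front of the striker at (325,162) in the top crop. All five coupons are upright, and the bar knob runs from (187,107) to (206,240). I'll check the detent angle numerically, then descend on the handle.

```bash
python3 - <<'E'
from h import *
c=read_camera("top")
P=lambda a:np.array([a[0]/3.8+215-.37,a[1]/3.8+155-.37])
a,b=ray(c,P((187,107)),.17),ray(c,P((206,240)),.17)
d=a-b;print("bar",np.degrees(np.arctan2(d[1],d[0])),np.linalg.norm(d),"mid",(a+b)/2)
y1,y2=ray(c,P((319,137)),.124),ray(c,P((331,190)),.124);e=y1-y2
m=(y1+y2)/2-(a+b)/2
print("yellow plate",np.degrees(np.arctan2(e[1],e[0])),"dir",np.degrees(np.arctan2(m[1],m[0])),np.hypot(*m[:2]))
# base long edge, right bottom edge
for p,q in(((388,240),(777,168)),((22,98),(350,38)),((68,373),(398,312))):
    f=ray(c,P(p),.02)-ray(c,P(q),.02);print("edge",np.degrees(np.arctan2(f[1],f[0])))
E
python3 -m crank '{"travel":[[-0.08,0.085,0.5],[-0.08,0.085,1.3],[-0.08,0.085,2.0],[-0.08,0.085,2.5],[-0.08,0.085,2.6]],"turn":[0,0,0,0,0]}' 46|tail -2; python3 go.py 0.5945 -0.1355 0.131 -170.1
```

```text
bar 7.858788655990521 0.08955114402346075 mid [0.54620695 0.15488475 0.17      ]
yellow plate 12.070898513451851 dir -81.74923740996512 0.08422499106253951
edge 99.83339924471335
edge 99.57892888421523
edge 99.72713453231204
wrist_force: [-0.5, 0.2, -0.4]
finger_gap: 0.0458
t 10.07 tcp [ 0.5915 -0.1284  0.1281] head -170.09 j [-0.35  0.42 -0.05  1.1   0.   -0.52] F [-0.5  0.2 -0.4] M [0.01 0.   0.  ] gap 0.0458 z [-0.007  0.003 -1.   ]
travel [-0.042 -0.186 -0.073] rows>= 0.19670928712186792 turn (ccw neg) 0.0
```

```bash
cat > bar.py <<'E'
from h import *
from scipy.optimize import minimize
c=read_camera("top"); x0,y0,w,h=245,175,45,50
g=cv2.resize(c["image"][y0:y0+h,x0:x0+w].max(2),None,fx=8,fy=8,interpolation=cv2.INTER_CUBIC)
g=cv2.undistort(g,np.eye(3),np.zeros(4)) if 0 else g
m=(g<60).astype(np.uint8)
n,l,s,ce=cv2.connectedComponentsWithStats(m); m=(l==1+np.argmax(s[1:,4]))
def pol(p):
    th=np.radians(p[2]); a=np.array([np.cos(th),np.sin(th)]);b=np.array([-a[1],a[0]])
    X=[np.r_[p[:2]+i*.045*a+j*.008*b,z] for i in(-1,1) for j in(-1,1) for z in(.134,.17)]
    q=(proj(c,X)-[x0,y0]+.5)*8-.5
    im=np.zeros(m.shape,np.uint8); cv2.fillConvexPoly(im,cv2.convexHull((q*16).round().astype(np.int32)),1,shift=4); return im>0
cost=lambda p:1-(pol(p)&m).sum()/(pol(p)|m).sum()
best=min((minimize(lambda v:cost([v[0]*.01,v[1]*.01,v[2]*5]),[54.6,15.45,t/5],method="Nelder-Mead",options=dict(initial_simplex=np.array([[54.6,15.45,t/5],[54.9,15.45,t/5],[54.6,15.8,t/5],[54.6,15.45,t/5+1]]))) for t in(5,9,13)),key=lambda r:r.fun)
print("bar fit",best.x*[.01,.01,5],"1-IoU",best.fun)
E
python3 bar.py
python3 -m crank '{"travel":[[-0.04,-0.18,-0.07],[-0.04,-0.18,-0.07],[-0.04,-0.18,-0.07]],"turn":[0,0,0]}' |tail -2; python3 go.py 0.5945 -0.1355 0.131 -170.1
```

```text
bar fit [ 0.54846721  0.15471933 10.84529251] 1-IoU 0.25894832378467303
wrist_force: [0.6, -0.2, -0.4]
finger_gap: 0.0459
t 10.37 tcp [ 0.5988 -0.139   0.1373] head -170.25 j [-0.36  0.43 -0.02  1.12 -0.   -0.53] F [ 0.6 -0.2 -0.4] M [ 0.01 -0.06  0.01] gap 0.0459 z [ 0.004 -0.002 -1.   ]
travel [0.092 0.104 0.157] rows>= 0.20200300779912553 turn (ccw neg) -0.003
```

```bash
python3 -m crank '{"travel":[[0,0,0],[0,0,0]],"turn":[0,0]}' |tail -1; python3 go.py 0.5945 -0.1355 0.131 -170.3; python3 - <<'E'
from h import *
c=read_camera("top"); a=cv2.resize(c["image"][165:250,230:300][...,::-1],(494,600),interpolation=cv2.INTER_CUBIC)
cv2.imwrite("pics/t3.png",a)
E
```

```text
finger_gap: 0.0459
t 10.53 tcp [ 0.5977 -0.1387  0.1361] head -170.25 j [-0.36  0.43 -0.02  1.12 -0.   -0.53] F [-0.5 -0.1 -0.3] M [ 0.05 -0.06 -0.04] gap 0.0459 z [ 0.002 -0.001 -1.   ]
travel [0.066 0.092 0.127] rows>= 0.16312839534241125 turn (ccw neg) 0.001
```

View pics/t3.png

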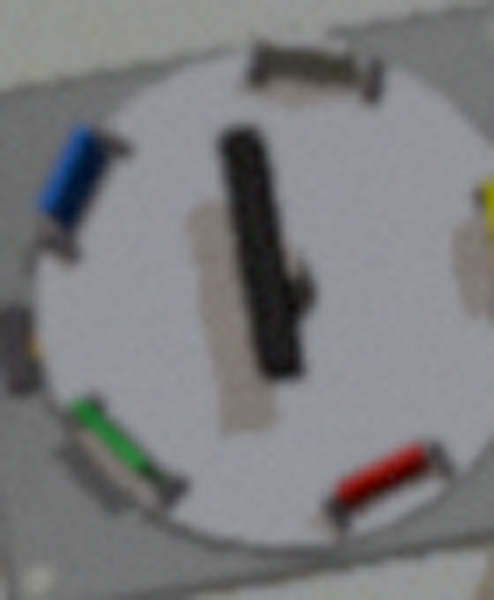

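```bash
cat > coup.py <<'E'
from h import *
from scipy.optimize import least_squares
c=read_camera("top"); box=(220,160,310,250)
cols={"yellow":(20,36,0),"blue":(100,125,144),"green":(50,85,216),"red":(0,6,288)}
obs={}
for n,(lo,hi,o) in cols.items():
    b=blob(c,lo,hi,box,100,40); obs[n]=b[0]; 
print(obs)
def cen(p,o):
    th=np.radians(p[2]+o); r=np.array([np.cos(th),np.sin(th)]); t=np.array([-r[1],r[0]])
    X=[np.r_[p[:2]+(.085+i*.003)*r+j*.018*t,z] for i in(-1,1) for j in(-1,1) for z in(.066,.124)]
    h=cv2.convexHull(proj(c,X).astype(np.float32)); m=cv2.moments(h); return np.array([m["m10"],m["m01"]])/m["m00"]
f=lambda p:np.concatenate([(cen(p,cols[n][2])-obs[n][1]) for n in obs])
r=least_squares(f,[.546,.1545,-80.],x_scale=[.001,.001,1],diff_step=1e-4)
print(r.x,f(r.x).round(2))
E
python3 coup.py
python3 -m crank '{"travel":[[0.06,0.09,0.1],[0.06,0.09,0.12],[0.06,0.09,0.12]],"turn":[0,0,0]}' |tail -1;  python3 go.py 0.5945 -0.1355 0.131 -170.3
```

```text
{'yellow': (40, [300.2, 197.6]), 'blue': (71, [239.7, 189.4]), 'green': (28, [245.2, 226.2]), 'red': (37, [283.5, 232.2])}
[  0.54845008   0.15622473 -80.95777857] [-0.02  0.19  0.   -0.08  0.34  0.21 -0.32 -0.32]
finger_gap: 0.0462
t 10.88 tcp [ 0.5934 -0.1348  0.1295] head -170.24 j [-0.36  0.42 -0.04  1.1  -0.   -0.53] F [ 0.6 -0.3 -0.5] M [-0.   -0.01 -0.03] gap 0.0462 z [-0.001  0.    -1.   ]
travel [-0.024 -0.022 -0.039] rows>= 0.04837923861843197 turn (ccw neg) 0.001
```

The coupon fit puts yellow at −81.0°, against −80.3° for home, with subpixel residuals. That is home within measurement error. Next I'll grip the handle.

```bash
for i in 1 2; do python3 -m crank '{"travel":[[0,0,0],[0,0,0],[0,0,0],[0,0,0],[0,0,0]],"turn":[0,0,0,0,0]}' 0 50|tail -2; done; python3 go.py 0.5945 -0.1355 0.131 -170.3
```

```text
wrist_force: [-0.7, -0.5, 0.5]
finger_gap: 0.0155
wrist_force: [-0.1, -0.2, 1.3]
finger_gap: 0.0154
t 11.72 tcp [ 0.5942 -0.1354  0.1302] head -170.25 j [-0.36  0.42 -0.04  1.1  -0.   -0.53] F [-0.1 -0.2  1.3] M [-0.05  0.07 -0.24] gap 0.0154 z [ 0. -0. -1.]
travel [-0.007 -0.005 -0.021] rows>= 0.02156922980369237 turn (ccw neg) 0.001
```

```bash
python3 -m crank '{"travel":[[0,-0.15,0],[0,-0.35,0],[0,-0.55,0],[0,-0.75,0],[0,-0.75,0]],"turn":[0,0,0,0,0]}'|tail -2;for i in 1 2 3; do python3 -m crank '{"travel":[[0,-0.05,0],[0,-0.05,0],[0,-0.05,0]],"turn":[0,0,0]}' | grep -E 'tcp|force'; done
```

```text
wrist_force: [-2.3, 2.4, 4.5]
finger_gap: 0.0151
tcp_pos: [0.5995, -0.167, 0.1302]
wrist_force: [-1.7, 1.6, 3.8]
tcp_pos: [0.5997, -0.1686, 0.1302]
wrist_force: [-2.2, 3.3, 4.2]
tcp_pos: [0.6001, -0.1706, 0.1302]
wrist_force: [-2.4, 5.0, 4.8]
```

```bash
for i in 1 2 3; do python3 -m crank '{"travel":[[0,-0.04,0],[0,-0.05,0],[0,-0.05,0]],"turn":[0,0,0]}' | grep -E 'tcp|force'; done
```

```text
tcp_pos: [0.6004, -0.1724, 0.1302]
wrist_force: [-2.4, 4.8, 5.9]
tcp_pos: [0.6007, -0.1743, 0.1302]
wrist_force: [-2.6, 5.0, 5.1]
tcp_pos: [0.6012, -0.1772, 0.1302]
wrist_force: [-1.9, 1.8, 4.9]
```

```bash
for i in 1 2; do python3 -m crank '{"travel":[[0,-0.04,0],[0,-0.05,0],[0,-0.05,0]],"turn":[0,0,0]}' | grep -E 'tcp|force'; done
```

```text
tcp_pos: [0.6014, -0.1785, 0.1301]
wrist_force: [-3.3, 3.6, 5.6]
tcp_pos: [0.6017, -0.1801, 0.1301]
wrist_force: [-3.4, 5.1, 5.9]
```

```bash
for i in 1 2; do python3 -m crank '{"travel":[[0,-0.04,0],[0,-0.05,0],[0,-0.05,0]],"turn":[0,0,0]}' | grep -E 'tcp|force'; done
```

```text
tcp_pos: [0.6019, -0.1818, 0.1302]
wrist_force: [-2.9, 5.5, 5.4]
tcp_pos: [0.6021, -0.1829, 0.1301]
wrist_force: [-3.5, 8.2, 6.8]
```

```bash
python3 -m crank '{"travel":[[0,-0.04,0],[0,-0.05,0],[0,-0.05,0]],"turn":[0,0,0]}' | grep -E 'tcp|force'
```

```text
tcp_pos: [0.6023, -0.1839, 0.1301]
wrist_force: [-3.4, 11.4, 7.4]
```

```bash
python3 -m crank '{"travel":[[0,-0.04,0],[0,-0.05,0],[0,-0.05,0]],"turn":[0,0,0]}' | grep -E 'tcp|force'
```

```text
tcp_pos: [0.6025, -0.185, 0.1301]
wrist_force: [-3.3, 13.8, 7.8]
```

```bash
for i in 1 2 3; do python3 -m crank '{"travel":[[0,0.04,0],[0,0.05,0],[0,0.05,0]],"turn":[0,0,0]}' | grep -E 'tcp|force'; done
```

```text
tcp_pos: [0.6023, -0.1837, 0.1301]
wrist_force: [-4.0, 10.7, 7.9]
tcp_pos: [0.6021, -0.1827, 0.1301]
wrist_force: [-3.0, 8.6, 6.0]
tcp_pos: [0.6019, -0.1816, 0.1301]
wrist_force: [-3.6, 5.4, 6.7]
```

```bash
for i in 1 2 3; do python3 -m crank '{"travel":[[0,0.04,0],[0,0.05,0],[0,0.05,0]],"turn":[0,0,0]}' | grep -E 'tcp|force'; done
```

```text
tcp_pos: [0.6016, -0.1799, 0.1302]
wrist_force: [-3.3, 4.7, 5.1]
tcp_pos: [0.6014, -0.1785, 0.1301]
wrist_force: [-2.1, 2.3, 5.3]
tcp_pos: [0.6013, -0.178, 0.1302]
wrist_force: [-2.1, -3.5, 3.7]
```

The force reversed at 43 mm of draw, so the sear is holding. I'll relieve the load, open and lift clear.

```bash
python3 -m crank '{"travel":[[0,-0.03,0],[0,-0.03,0],[0,-0.03,0]],"turn":[0,0,0]}' | grep -E 'tcp|force'
python3 -m crank '{"travel":[[0,0,0],[0,0,0],[0,0,0],[0,0,0],[0,0,0]],"turn":[0,0,0,0,0]}' 50 | grep -E 'force|gap'
python3 -m crank '{"travel":[[0,0,-0.6],[0,0,-1.2],[0,0,-1.8],[0,0,-2.2],[0,0,-2.2]],"turn":[0,0,0,0,0]}' | grep -E 'force|gap'
python3 - <<'E'
from h import *
c=read_camera("side"); cv2.imwrite("pics/s4.png",cv2.resize(c["image"][150:340,180:380][...,::-1],(632,600),interpolation=cv2.INTER_CUBIC))
t=read_camera("top");print("red",blob(t,0,4,(310,160,370,215)),"blue",blob(t,100,125,(310,160,370,215)))
E
python3 go.py 0.5779 -0.0297 0.2 -170.3
```

```text
tcp_pos: [0.6014, -0.1782, 0.1302]
wrist_force: [-3.6, -2.3, 4.5]
wrist_force: [-0.1, -0.3, 0.4]
finger_gap: 0.0499
wrist_force: [1.1, 0.3, 0.2]
finger_gap: 0.05
red [(465, [339.3, 188.1])] blue [(334, [326.1, 194.6]), (3, [352.3, 174.3])]
t 17.82 tcp [ 0.6018 -0.1779  0.2184] head -170.24 j [-0.42  0.42  0.17  1.32  0.   -0.59] F [-0.1  0.  -0.3] M [0.   0.03 0.04] gap 0.0498 z [ 0.001 -0.001 -1.   ]
travel [-0.037  3.753  0.456] rows>= 3.6351691832540576 turn (ccw neg) 0.001
```

View pics/s4.png

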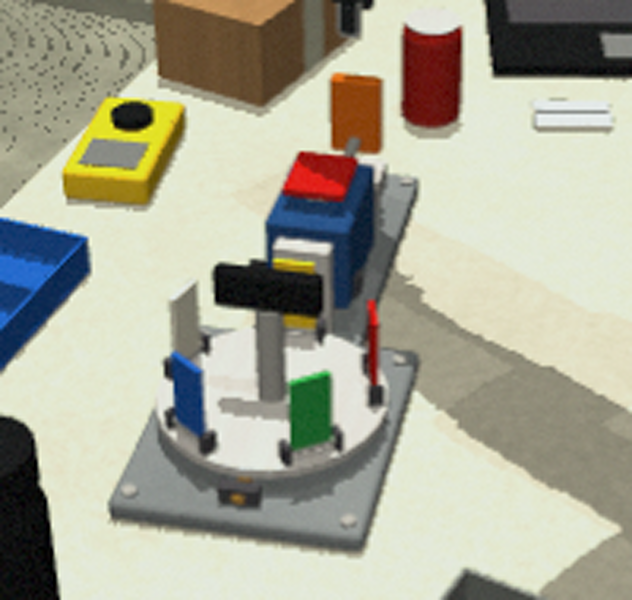

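The striker stays cocked with the hand off: the handle is back at (357,112) in the crop. The sear box and trip plate have not moved, and yellow is upright. Next I'll press the trip.

```bash
python3 -m crank '{"travel":[[0,0.9,0],[0,1.8,0],[-0.02,2.8,0],[-0.03,3.75,0],[-0.03,3.75,0]],"turn":[0,0,0,0,0]}' 0 |tail -1
python3 -m crank '{"travel":[[0,0,0.4],[0,0,0.6],[0,0,0.6],[0,0,0.6]],"turn":[0,0,0,0]}' |tail -1; python3 go.py 0.5779 -0.0297 0.16 -170.3
```

```text
finger_gap: -0.0004
finger_gap: 0.0002
t 18.57 tcp [ 0.5762 -0.0301  0.1925] head -170.29 j [-0.19  0.33 -0.02  1.22 -0.   -0.36] F [-0.1  0.1  0.5] M [ 0.03 -0.02 -0.01] gap 0.0002 z [-0.003  0.    -1.   ]
travel [-0.045  0.002  0.813] rows>= 0.7827357861674534 turn (ccw neg) 0.0
```

```bash
python3 -m crank '{"travel":[[-0.03,0,0.4],[-0.04,0,0.7],[-0.04,0,0.88],[-0.04,0,0.88]],"turn":[0,0,0,0]}' |grep -E 'tcp|force'
for i in 1 2 3; do python3 -m crank '{"travel":[[0,0,0.03],[0,0,0.06],[0,0,0.06]],"turn":[0,0,0]}' |grep -E 'tcp|force'; done
python3 - <<'E'
from h import *
t=read_camera("top");print("yellow",blob(t,20,36,(285,175,310,215),100,40),"handle",blob(t,8,17,(355,155,425,215)))
E
```

```text
tcp_pos: [0.5778, -0.03, 0.1572]
wrist_force: [-0.7, 1.4, 0.2]
tcp_pos: [0.5792, -0.0297, 0.1571]
wrist_force: [-1.0, -0.1, -0.5]
tcp_pos: [0.5788, -0.0295, 0.1542]
wrist_force: [0.4, 0.3, 0.2]
tcp_pos: [0.5789, -0.0295, 0.1517]
wrist_force: [-0.3, 0.5, 2.3]
yellow [(42, [300.2, 196.9])] handle [(113, [396.2, 178.4])]
```

```bash
for i in 1 2 3; do python3 -m crank '{"travel":[[0,0,0.03],[0,0,0.06],[0,0,0.06]],"turn":[0,0,0]}' |grep -E 'tcp|force'; 
python3 - <<'E'
from h import *
t=read_camera("top");print("handle",blob(t,8,17,(355,155,425,215)))
E
done
```

```text
tcp_pos: [0.5789, -0.0295, 0.1495]
wrist_force: [-0.6, 0.3, 3.4]
handle [(117, [396.0, 178.4]), (1, [395.0, 189.0])]
tcp_pos: [0.5789, -0.0295, 0.1466]
wrist_force: [0.4, 0.7, 2.3]
handle [(119, [395.9, 178.5])]
tcp_pos: [0.5788, -0.0295, 0.1443]
wrist_force: [-0.9, 0.6, 5.5]
handle [(110, [377.2, 180.7])]
```

It fired: the handle went forward. I'll lift off and retreat.

```bash
python3 -m crank '{"travel":[[0,0,-0.5],[0,0,-1.2],[0,0,-2],[0,0,-2.5],[0,0,-2.5]],"turn":[0,0,0,0,0]}' |grep -E 'force'
python3 -m crank '{"travel":[[0,-1,0],[0,-2,0],[0,-3,0],[0,-4,0],[0,-4,0]],"turn":[0,0,0,0,0]}' |grep -E 'tcp|force'
python3 - <<'E'
from h import *
c=read_camera("side"); t=read_camera("top")
a=cv2.resize(c["image"][150:340,180:380][...,::-1],(400,380),interpolation=cv2.INTER_CUBIC)
b=cv2.resize(t["image"][155:260,215:415][...,::-1],(400,210),interpolation=cv2.INTER_CUBIC)
cv2.imwrite("pics/end.png",np.vstack([a,b]))
print(blob(t,0,4,(310,160,370,215)))
E
```

```text
wrist_force: [1.0, 0.4, 1.2]
tcp_pos: [0.6061, -0.1941, 0.242]
wrist_force: [-0.4, 1.1, -1.0]
[(466, [339.3, 188.0])]
```

View pics/end.png

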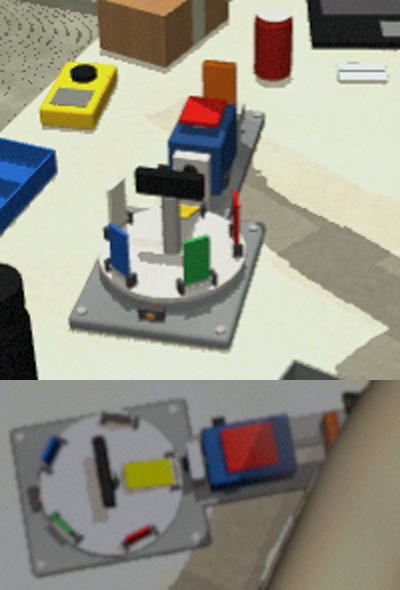

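Yellow lies flat inwards, at (150,473) in the lower view. The other four coupons are standing, and the box and trip have not moved.

```bash
python3 -c "
from workcell import *
print(get_state()['clock']); print(hand_in())"
```

```text
21.5333
the job is handed in; nothing more can be done
None
```

The job is done and handed in at 21.5 s: the striker knocked the yellow coupon over and the other four are still standing.

- **Index table:** I turned it about 93° clockwise by the knob and let go. The coupon fit put yellow at −81.0°, against −80.3° for home. The bar-knob readings scattered more (7.9°, about 8.3° and 10.8° against 9.7°, the last from a poor fit). I took this as home within measurement error, since the camera could not settle it more closely.
- **Cocking:** I drew the handle about 50 mm, with at most about 14 N of pull. On easing forward the force reversed at about 43 mm, so the sear was holding. The striker stayed cocked after I opened the gripper, and the sear box did not move; its trip plate's image position was unchanged.
- **Firing:** I pressed the trip plate down about 8 mm at about 5 N, and the striker released.
- **Last pictures:** Yellow was tipped inwards and the sear box was unmoved. I saw nothing else disturbed around the tester, though I did not look at the whole bench again. The gripper was clear of everything at hand-in.

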